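# Hold the book-stand foot in the screwing jig

### The arm

A 6-joint arm with a two-finger parallel gripper is mounted at the origin on the work surface. World frame = base frame: x ahead of the robot, y to its left, z up, the work surface at z = 0. Lengths are in mm, angles in rad, forces in N, time in s.
With the tool pointing down it reaches from about 375 to 825 mm from the base axis. Payload 5.5 kg.
Tool frame: the origin (TCP) lies at the very end of the fingers, on their centre line; the grasp point (between the pads) lies 19 mm behind it (ctrl.hold_point_z is the distance from the TCP to the grasp point, in mm); z points along the fingers, y is the direction in which the jaws open and shut (so a half turn about z gives the same grasp; the last joint's range is limited). The gripper opens to 85 mm and grips with 20 to 120 N. Pads are 22 mm wide; open, the fingers measure 114 mm over their backs; the gripper's body (76 mm by 85 mm) begins 54 mm behind the grasp point. The pads swing forward as they close: fully open they stand 13 mm farther back than shut.
Start: joints at [-1.156, 0.314, -0.047, 1.21, 0, 1.571], TCP at [241.8, -549.115, 207.099] pointing down, gripper open.
Joint ranges: [-2.67, 2.67], [-0.69, 1.73], [-1.03, 1.25], [-2.08, 2.16], [-1.42, 1.45], [-3.14, 3.14]. Speed limits (rad/s): [2.39, 2.39, 3.01, 3.14, 3.14, 3.14].

### API

Orientations are given as [roll, pitch, yaw] about the fixed x, y, z axes, in that order (R = Rz(yaw) Ry(pitch) Rx(roll)).
In Python, from bench import ctrl gives the robot as it stands.
- The arm moves only by the tool step_arm, never from a script. Its arguments are lists of equal length, an entry for each row: "turn": the turn, a rotation vector about the tool's x, y, z in rad, a list of three; "travel": the shift along the tool's x, y, z in cm, a list of three; "jaw": the finger opening in cm, from 0 to 8.54. In form: {"turn": [[ax, ay, az], ...], "travel": [[dx, dy, dz], ...], "jaw": [jaw, ...]}. A call has 1 to 20 rows; each row shifts and turns the commanded pose from where the row before left it, along the tool's axes as they then stand; what a row does not reach is not made up. A row lasts 1/8 s, in which the tool goes at most 62.5 mm and 10.7 degrees, less where a joint would pass 70% of its speed; a pose out of reach is approached as far as the arm can. A call is refused whole if a number of a shift passes 6.25 or a number of a turn 0.188, either way. A call with a gripper value outside its range is refused whole. The fingers move at their own pace and stop on an object; the grip force is fixed at half the most. Time passes only in rows, so rows that do not move let the fingers close. It gives the time, the measured TCP pose, the force and the opening at its end, in the units of the state.
- ctrl.state(): the state, without advancing time (a new reading comes with each control period).
- ctrl.camera(name): name is "side" or "top"; returns the picture (480x640x3 uint8, red, green, blue); there is no depth.
- ctrl.calibration(name): a dict with "mtx" (3x3 intrinsics, pixels), "world_from_camera" (4x4, takes a point from camera to world coordinates). Camera axes: x right, y down, z forward; pixel columns grow to the right and rows downward; lengths in mm; the calibration is good to about 2 mm. A picture is of the moment at which its call begins. calibration takes no time and is no camera call.
- ctrl.job_done(): hands the job in, once; it reports no verdict.
The state is a dict: "clock": time; "joint_pos": joint angles; "qd": joint speeds; "tau": joint torques, N m; "tcp_pos": TCP position; "ee_rot": TCP orientation; "ft_force": force on the tool from outside, world axes, zero at the start; "ft_torque": the same for the moment, N m; "finger_gap": finger opening in mm.
Only numpy, scipy, OpenCV 4.12 (cv2) and the standard library are available. Lean on these libraries where they do the work, as an engineer would, in place of code of your own. Each camera call takes 0.05 s, during which the arm holds its last target.

### The job

A small cardboard box has been left on the bed of the screwing jig: set it down flat on the open table, off the jig. Then lay the T-shaped wooden foot flat on the jig's bed, crossbar first between the two cheeks, and press the crossbar squarely and gently against the sprung fence until the fence's black pointer stands between the two black lines (never ramming the fence to the end of its travel), so that a colleague can drive the screws through the fence. Finish while still holding the foot pressed there with that steady push, and leave the other things on the table where they are.

Things in the scene. Friction and masses are not known exactly. Their poses are not given: they have to be found in the camera images.
- jig: plywood screwing jig, fixed to the table. Origin at table height under the middle of the working area; +x is the pressing direction, towards the fence. Bed 220 x 200 mm, 12 mm thick (x -100 to +120, y -100 to +100 mm; its top is at z = 12 mm). Two wooden cheeks stand on the bed at x +30 to +115 mm, their inner faces at y = -68 and +68 mm, tops at z = 48 mm. A wooden spring block closes the far end (x +101 to +115, top at z = 48 mm). The sprung fence stands between the cheeks
- fence (a joint): travel of the sprung plywood fence along the jig's +x, in m: 0 at rest, grows as it is pressed back, end of travel at 0.026. The spring pushes back with 2 N at 0 and 0.5 N more per mm (4.5 N at 5 mm, 7 N at 10 mm, 9.5 N at 15 mm). A black pointer on the fence moves over a white strip on top of the cheek on the jig's -y side; the two black lines there mark 5 mm and 15 mm of travel
- fence_face (a point): middle of the fence's pressing face (looking to the jig's -x), moves with the fence; at rest 50 mm along the jig's +x from its origin and 30 mm above the table. The fence is 116 mm wide, 16 mm thick, its top 54 mm above the table; two screw holes at 35 mm either side of the middle
- foot: T-shaped solid foot of a book stand, plain pale wood, about 0.16 kg, 38 mm high throughout, lying on the table at the start. Origin on the underside, on the stem's centre line. Stem: 24 mm wide, from x = -65 to +20 mm; crossbar: x = +20 to +46 mm, 120 mm long (y -60 to +60). The front face of the crossbar (x = +46 mm) is what goes against the fence. It can be gripped across the stem
- carton: small closed cardboard box, 82 (x) x 42 (y) x 32 mm high, about 0.12 kg, lying on the jig's bed at the start, in the way. Origin at the centre of its underside
- spare_bar: bystander: straight pale wooden bar without a stem, 26 (x) x 120 (y) x 38 mm, lying beyond the foot. Origin at the centre of its underside
- screw_tin: bystander: small round steel tin of screws, 56 mm across, 32 mm high. Origin at the centre of its underside
- screwdriver: bystander: screwdriver about 180 mm long lying along its own x, handle to -x, beyond the jig
- book_pair: bystander: two books lying one on the other, 150 (x) x 210 (y) x 46 mm. Origin at the centre of the underside
- paperback: bystander: one book lying flat, 130 (x) x 190 (y) x 26 mm. Origin at the centre of the underside
- mug: bystander: white mug, 76 mm across, 90 mm high, handle to its +y. Origin at the centre of its underside
Things that resemble listed ones, but are neither listed nor needed, are in the scene too. Leave any green look-alike of the carton alone. Of the things that look like the foot, the larger one is meant.

How it is judged:
By the outcome, as a careful person would: the job done as asked, in the order asked, and still so for the second after the job is handed in, while the arm keeps its last pose, push and grip.
It also fails if it takes over 58 s, if anything falls off the work surface, if the arm or the gripper's body presses on something with over 40 N, if the wrist force passes 120 N, or if a joint passes its speed limit or range.

## Working session

There is one attempt and no reset: what is moved stays moved. The work goes in short steps, Python scripts to look and compute and a tool call to move; the robot and the scene stay as the last step left them, time stands still between calls to the robot, and variables do not carry over. Pictures are saved under pics/ and viewed, and the job is handed in when it is done.

Besides the shell and the picture viewer there is one more tool, called after "Emit:" in YAML: its name, and indented under it one key for each argument. step_arm: Moves the arm, as the interface text tells. Its arguments: {"type":"object","properties":{"turn":{"type":"array"},"travel":{"type":"array"},"jaw":{"type":"array"}},"required":["turn","travel","jaw"]}

```bash
ls; mkdir -p pics; python3 - <<'E'
from bench import ctrl
import cv2,numpy as np
for n in("top","side"):
    im=ctrl.camera(n); cv2.imwrite(f"pics/{n}0.png",im[:,:,::-1])
    c=ctrl.calibration(n); print(n,np.round(c["mtx"],1).tolist(),np.round(c["world_from_camera"],3).tolist())
print(ctrl.state(),ctrl.hold_point_z)
E
```

```text
pics
top [[479.2, 0.0, 320.3], [0.0, 479.2, 243.1], [0.0, 0.0, 1.0]] [[-0.005, -0.997, 0.072, 459.588], [-1.0, 0.006, 0.007, 1.537], [-0.007, -0.072, -0.997, 1301.377], [0.0, 0.0, 0.0, 1.0]]
side [[588.3, 0.0, 317.6], [0.0, 588.3, 236.2], [0.0, 0.0, 1.0]] [[-0.699, -0.552, 0.454, -160.012], [-0.715, 0.528, -0.458, 706.675], [0.013, -0.645, -0.764, 1251.041], [0.0, 0.0, 0.0, 1.0]]
{'clock': 0.1, 'joint_pos': array([-1.15601106e+00,  3.14177627e-01, -4.79504594e-02,  1.21019665e+00,
        2.78065320e-06,  1.57082569e+00]), 'qd': array([ 0.00077296, -0.00146679,  0.00114625, -0.00027965, -0.00090564,
        0.0004231 ]), 'tau': array([-2.03893025e-03, -5.40767562e+01,  3.40540516e+01,  1.12505938e-02,
        1.49311808e-05, -1.81466085e-06]), 'tcp_pos': array([ 241.57859913, -548.62544581,  206.31997599]), 'ee_rot': array([-3.14006425e+00, -2.73576912e-06,  4.14755897e-01]), 'ft_force': array([-0.43622865, -0.00533766, -0.34920301]), 'ft_torque': array([-0.02086617, -0.03416133, -0.01392286]), 'finger_gap': 85.71456724795517} 18.700000000000003
```

View pics/top0.png

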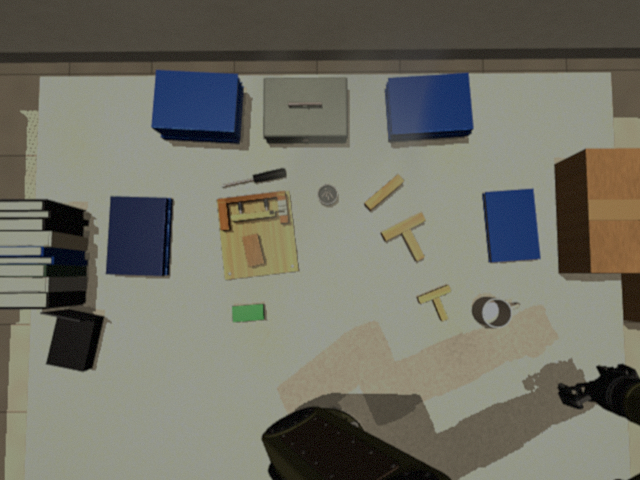

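View pics/side0.png

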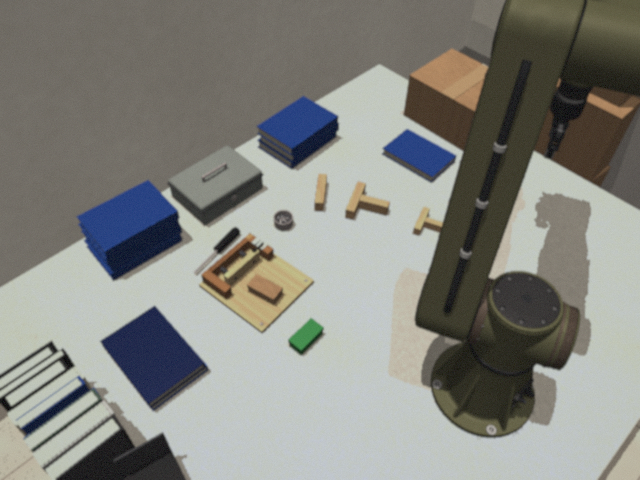

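The top view shows the jig at about (258,235) with its fence at the far end, and the carton at (253,250). The foot is at (405,235), the smaller look-alike at (436,300), the spare bar at (385,192) and the green decoy at (248,313). Next I'll zoom in for exact corners.

```bash
python3 - <<'E'
import cv2
im=cv2.imread("pics/top0.png")
a=cv2.resize(im[180:290,205:305],None,fx=5,fy=5,interpolation=cv2.INTER_CUBIC)
b=cv2.resize(im[170:280,355:455],None,fx=5,fy=5,interpolation=cv2.INTER_CUBIC)
cv2.imwrite("pics/jig0.png",a);cv2.imwrite("pics/foot0.png",b)
E
```

```text
(no output)
```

View pics/jig0.png

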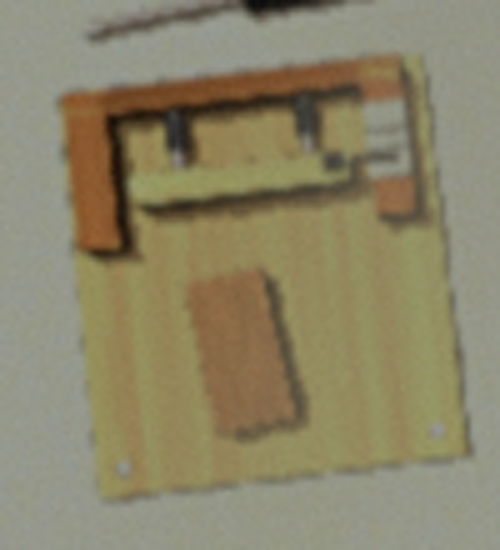

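View pics/foot0.png

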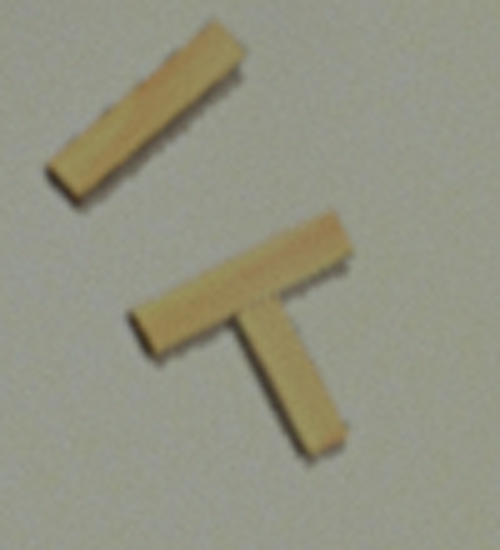

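```bash
cat > h.py <<'E'
import numpy as np,cv2
from bench import ctrl
def ray(name,uv,z):
    c=ctrl.calibration(name);K=np.array(c["mtx"]);T=np.array(c["world_from_camera"])
    uv=np.atleast_2d(uv).astype(float)
    d=(T[:3,:3]@np.linalg.inv(K)@np.c_[uv,np.ones(len(uv))].T).T
    o=T[:3,3]; s=(z-o[2])/d[:,2]
    return o+d*s[:,None]
def proj(name,P):
    c=ctrl.calibration(name);K=np.array(c["mtx"]);T=np.linalg.inv(np.array(c["world_from_camera"]))
    P=np.atleast_2d(P); p=(K@(T[:3,:3]@P.T+T[:3,3:])).T
    return p[:,:2]/p[:,2:]
E
python3 - <<'E'
from h import *
im=cv2.imread("pics/top0.png"); hsv=cv2.cvtColor(im,cv2.COLOR_BGR2HSV)
print("hsv table,bed,carton,foot",hsv[300,300],hsv[260,285],hsv[250,253],hsv[240,412])
m=((hsv[...,1]>75)&(hsv[...,0]<35)&(hsv[...,2]>70)).astype(np.uint8)*255
n,l,s,c=cv2.connectedComponentsWithStats(m)
for i in range(1,n):
    if s[i,4]>100: print(i,s[i],c[i])
cv2.imwrite("pics/m0.png",cv2.resize(m[160:330,200:480],None,fx=2.8,fy=2.8))
def comp(x,y):
    k=l[y,x]; cs,_=cv2.findContours((l==k).astype(np.uint8),cv2.RETR_EXTERNAL,cv2.CHAIN_APPROX_NONE); return max(cs,key=cv2.contourArea)
f=comp(412,240)
P=ray("top",f[:,0],38)[:,:2]
ap=cv2.approxPolyDP(f,2.5,True)[:,0]; print("foot poly",np.c_[ap,ray("top",ap,38)[:,:2].round(1)])
j=comp(285,260); print("jig rect",cv2.minAreaRect(j)); ap=cv2.approxPolyDP(j,3,True)[:,0]; print(np.c_[ap,ray("top",ap,12)[:,:2].round(1)])
E
```

```text
hsv table,bed,carton,foot [ 36  25 152] [ 22  99 150] [ 16 120 134] [ 23 100 150]
62 [ 585  148   55  126 6533] [613.45660493 209.49028012]
65 [365 175  39  36 448] [383.68080357 192.11607143]
67 [ 217  191   82   88 5425] [256.56571429 236.65437788]
69 [381 213  44  48 756] [406.80820106 233.96957672]
70 [417 285  34  36 438] [436.07762557 299.71004566]
foot poly [[ 421.   213.   629.7 -257.3]
 [ 381.   233.   577.1 -150.6]
 [ 385.   240.   558.4 -160.9]
 [ 401.   233.   576.7 -203.5]
 [ 416.   260.   505.1 -241.6]
 [ 423.   255.   518.2 -260.3]
 [ 410.   228.   589.9 -227.5]
 [ 424.   220.   611.  -264.9]]
jig rect ((256.8619384765625, 234.54025268554688), (81.2831802368164, 73.55205535888672), 83.21102905273438)
[[288.  192.  693.   97.4]
 [217.  199.  675.  290.6]
 [225.  278.  460.6 266.9]
 [298.  270.  481.   70.6]]
```

View pics/m0.png

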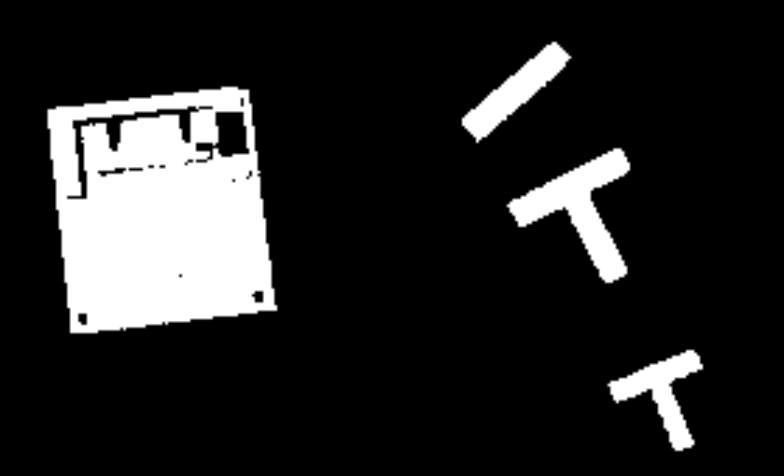

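```bash
python3 - <<'E'
from h import *
im=cv2.imread("pics/top0.png"); hsv=cv2.cvtColor(im,cv2.COLOR_BGR2HSV)
big=cv2.resize(im,None,fx=4,fy=4,interpolation=cv2.INTER_CUBIC); hb=cv2.cvtColor(big,cv2.COLOR_BGR2HSV)
m=((hb[...,1]>65)&(hb[...,0]<35)&(hb[...,2]>60)).astype(np.uint8)
n,l=cv2.connectedComponents(m)
def pts(x,y,z,lab=None):
    k=l[4*y,4*x]; cs,_=cv2.findContours((l==k).astype(np.uint8),cv2.RETR_EXTERNAL,cv2.CHAIN_APPROX_NONE)
    c=max(cs,key=cv2.contourArea)[:,0]; return ray("top",(c+.5)/4-.5,z)[:,:2]
def line(P):
    v=cv2.fitLine(P.astype(np.float32),cv2.DIST_HUBER,0,.5,.01).ravel(); return v[2:],v[:2]
# jig bed: edges in rough frame
J=pts(285,260,12); yaw=.1036; o=np.array([570,179.])
for it in range(3):
    R=np.array([[np.cos(yaw),-np.sin(yaw)],[np.sin(yaw),np.cos(yaw)]]); L=(J-o)@R
    near=J[(abs(L[:,0]+100)<8)&(abs(L[:,1])<85)]
    rt=J[(abs(L[:,1]+100)<8)&(L[:,0]<60)&(L[:,0]>-85)]; lf=J[(abs(L[:,1]-100)<8)&(L[:,0]<20)&(L[:,0]>-85)]
    res=[]
    for q in(near,rt,lf):
        p,d=line(q); res.append((p,d))
    pn,dn=res[0]; 
    a=[np.arctan2(*( -dn*np.sign(dn[1]))[[0,1]]) if 0 else np.arctan2(-dn[0]*np.sign(dn[1]),abs(dn[1]))]
    for p,d in res[1:]: a.append(np.arctan2(d[1]*np.sign(d[0]),abs(d[0])))
    yaw=np.mean(a); x=np.array([np.cos(yaw),np.sin(yaw)]); y=np.array([-x[1],x[0]])
    ex=x@pn; ys=[y@res[1][0],y@res[2][0]]
    o=x*(ex+100)+y*np.mean(ys)
print("jig",o,np.degrees(a),yaw,"width",ys[1]-ys[0])
F=pts(412,240,38); 
# foot
yaw=np.arctan2(*( (np.array([603,-204])-np.array([511.6,-251]))[::-1])); o=np.array([575,-218.])
for it in range(4):
    x=np.array([np.cos(yaw),np.sin(yaw)]); y=np.array([-x[1],x[0]]); L=np.c_[(F-o)@x,(F-o)@y]
    fr=F[(abs(L[:,0]-46)<9)&(abs(L[:,1])<52)]
    sl=F[(abs(L[:,1]-12)<8)&(L[:,0]<14)&(L[:,0]>-58)]; sr=F[(abs(L[:,1]+12)<8)&(L[:,0]<14)&(L[:,0]>-58)]
    el=F[(abs(L[:,1]-60)<9)&(L[:,0]<42)&(L[:,0]>24)];er=F[(abs(L[:,1]+60)<9)&(L[:,0]<42)&(L[:,0]>24)]
    p0,d0=line(fr);p1,d1=line(sl);p2,d2=line(sr)
    a=[np.arctan2(-d0[0]*np.sign(d0[1]),abs(d0[1]))]+[np.arctan2(d[1]*np.sign(d[0]),abs(d[0])) for d in(d1,d2)]
    yaw=np.mean(a); x=np.array([np.cos(yaw),np.sin(yaw)]); y=np.array([-x[1],x[0]])
    o=x*(x@p0-46)+y*(y@p1+y@p2)/2
L=np.c_[(F-o)@x,(F-o)@y]
print("foot",o,np.degrees(a),yaw,"stemw",y@p1-y@p2,"ext",L.min(0),L.max(0),np.median((el-o)@y),np.median((er-o)@y))
# carton
mc=((hb[...,0]<19)&(hb[...,1]>100)&(hb[...,2]>90)).astype(np.uint8); mc=cv2.morphologyEx(mc,cv2.MORPH_OPEN,np.ones((5,5)))
mc[:, :4*238]=0; mc[:4*231]=0; mc[4*272:]=0; mc[:,4*270:]=0
cs,_=cv2.findContours(mc,cv2.RETR_EXTERNAL,cv2.CHAIN_APPROX_NONE); c=max(cs,key=cv2.contourArea)[:,0]
P=ray("top",(c+.5)/4-.5,44)[:,:2]; r=cv2.minAreaRect(P.astype(np.float32)); print("carton",r,cv2.boxPoints(r))
E
```

```text
jig [567.8675 180.4915] [6.721136  6.7962966 6.701432 ] 0.1176286 width 198.21431Traceback (most recent call last):
  File "<stdin>", line 35, in <module>
  File "<stdin>", line 10, in line
cv2.error: OpenCV(4.12.0) /io/opencv/modules/imgproc/src/linefit.cpp:50: error: (-215:Assertion failed) count > 0 in function 'fitLine2D_wods'
```

```bash
cat > m.py <<'E'
from h import *
def line(P):
    v=cv2.fitLine(P.astype(np.float32),cv2.DIST_HUBER,0,.5,.01).ravel(); return v[2:],v[:2]
def contour(mask,z,name="top"):
    cs,_=cv2.findContours(mask,cv2.RETR_EXTERNAL,cv2.CHAIN_APPROX_NONE)
    c=max(cs,key=cv2.contourArea)[:,0]; return ray(name,(c+.5)/4-.5,z)[:,:2]
def big(im):
    return cv2.cvtColor(cv2.resize(im,None,fx=4,fy=4,interpolation=cv2.INTER_CUBIC),cv2.COLOR_BGR2HSV)
def box(m,x0,y0,x1,y1):
    q=np.zeros_like(m); q[4*y0:4*y1,4*x0:4*x1]=m[4*y0:4*y1,4*x0:4*x1]; return q
def foot(F,o,yaw):
    o=np.array(o,float)
    for it in range(4):
        x=np.array([np.cos(yaw),np.sin(yaw)]); y=np.array([-x[1],x[0]]); L=np.c_[(F-o)@x,(F-o)@y]
        fr=F[(abs(L[:,0]-46)<9)&(abs(L[:,1])<50)]
        sl=F[(abs(L[:,1]-12)<8)&(L[:,0]<12)&(L[:,0]>-56)]; sr=F[(abs(L[:,1]+12)<8)&(L[:,0]<12)&(L[:,0]>-56)]
        p0,d0=line(fr);p1,d1=line(sl);p2,d2=line(sr)
        a=[np.arctan2(-d0[0]*np.sign(d0[1]),abs(d0[1]))]+[np.arctan2(d[1]*np.sign(d[0]),abs(d[0])) for d in(d1,d2)]
        yaw=np.mean(a); x=np.array([np.cos(yaw),np.sin(yaw)]); y=np.array([-x[1],x[0]])
        o=x*(x@p0-46)+y*(y@p1+y@p2)/2
    L=np.c_[(F-o)@x,(F-o)@y]
    print("foot",o,np.degrees(a),yaw,"stemw",y@p1-y@p2,"ext",L.min(0),L.max(0))
E
python3 - <<'E'
from m import *
im=cv2.imread("pics/top0.png"); hb=big(im)
m=((hb[...,1]>65)&(hb[...,0]<35)&(hb[...,2]>60)).astype(np.uint8)
foot(contour(box(m,376,208,430,266),38),(567,-221),.473)
mc=((hb[...,0]<19)&(hb[...,1]>100)&(hb[...,2]>90)).astype(np.uint8); mc=cv2.morphologyEx(mc,cv2.MORPH_OPEN,np.ones((7,7)))
P=contour(box(mc,240,231,268,272),44); r=cv2.minAreaRect(P.astype(np.float32)); print("carton",r,cv2.boxPoints(r))
s=cv2.imread("pics/side0.png"); cv2.imwrite("pics/sj0.png",cv2.resize(s[225:335,190:320],None,fx=5,fy=5,interpolation=cv2.INTER_CUBIC))
E
```

```text
foot [ 564.9758  -223.16254] [26.767185 26.627132 26.914047] 0.46721515 stemw 26.28241 ext [-65.88772235 -61.93517086] [47.04910573 60.96738444]
carton ((534.4715576171875, 188.423583984375), (81.84048461914062, 42.39189529418945), 12.20665454864502) [[489.99484 200.48822]
 [498.9581  159.05475]
 [578.94824 176.35895]
 [569.985   217.79242]]
```

View pics/sj0.png

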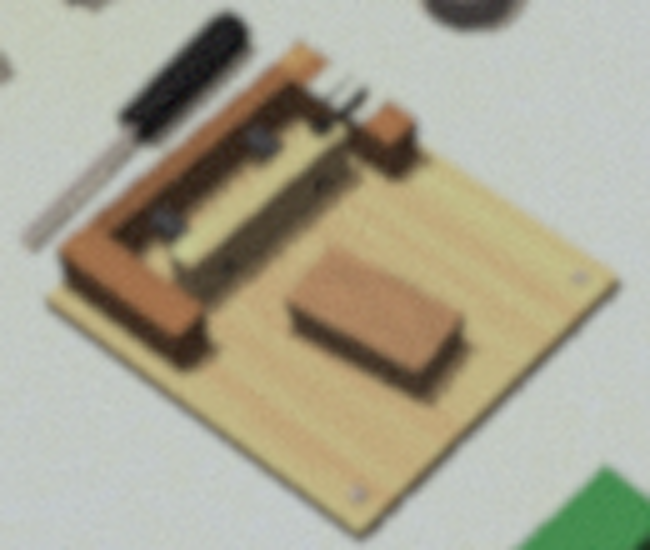

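```bash
cat > g.py <<'E'
import sys
from h import *
# g.py x y z yaw : remaining shift in tool axes (cm, after yaw turn) and turn
x,y,z,w=map(float,sys.argv[1:5]); s=ctrl.state(); p=s["tcp_pos"]; yaw=s["ee_rot"][2]
from scipy.spatial.transform import Rotation as Ro
R=Ro.from_euler("xyz",[np.pi,0,w]).as_matrix()
print("turn z",-((w-yaw+np.pi)%(2*np.pi)-np.pi),"travel",(R.T@(np.array([x,y,z])-p)/10).round(3),"at",p.round(1),s["ee_rot"].round(4),"q",s["joint_pos"].round(2),"t",s["clock"])
E
python3 g.py 534.5 188.4 206 0.213
```

```text
turn z 0.20175589747516787 travel [ 4.4210e+01 -6.5845e+01  3.2000e-02] at [ 241.6 -548.6  206.3] [-3.1401 -0.      0.4148] q [-1.16  0.31 -0.05  1.21  0.    1.57] t 0.1
```

Emit:
step_arm:
  turn:
    - [0, 0, 0.1]
    - [0, 0, 0.102]
    - [0, 0, 0]
    - [0, 0, 0]
    - [0, 0, 0]
    - [0, 0, 0]
    - [0, 0, 0]
    - [0, 0, 0]
    - [0, 0, 0]
    - [0, 0, 0]
    - [0, 0, 0]
    - [0, 0, 0]
    - [0, 0, 0]
    - [0, 0, 0]
    - [0, 0, 0]
    - [0, 0, 0]
    - [0, 0, 0]
    - [0, 0, 0]
    - [0, 0, 0]
    - [0, 0, 0]
  travel:
    - [0, 0, 0]
    - [0, 0, 0]
    - [1, -1.5, 0]
    - [2, -3, 0]
    - [3, -4.4, 0]
    - [3, -4.4, 0]
    - [3, -4.4, 0]
    - [3, -4.4, 0]
    - [3, -4.4, 0]
    - [3, -4.4, 0]
    - [3, -4.4, 0]
    - [3, -4.4, 0]
    - [3, -4.4, 0]
    - [3, -4.4, 0]
    - [3, -4.4, 0]
    - [3, -4.4, 0]
    - [3, -4.5, 0]
    - [2, -3.8, 0]
    - [0.2, -0.25, 0]
    - [0, 0, 0]
  jaw: [8.54, 8.54, 8.54, 8.54, 8.54, 8.54, 8.54, 8.54, 8.54, 8.54, 8.54, 8.54, 8.54, 8.54, 8.54, 8.54, 8.54, 8.54, 8.54, 8.54]

```text
clock: 2.6
tcp_pos: [540.5, 156.6, 207.4]
ee_rot: [-3.113, 0.002, 0.265]
ft_force: [0.4, 0.3, -0.5]
finger_gap: 85.3
```

```bash
python3 g.py 534.5 188.4 16.5 0.213
```

```text
turn z 0.05243152925953609 travel [ 0.084 -3.236 19.09 ] at [540.5 156.6 207.4] [-3.1128e+00  1.5000e-03  2.6540e-01] q [ 0.26  0.24 -0.14  1.19  0.03  3.14] t 2.6
```

Joint 6 ran into its range end. I'll use the equivalent grasp half a turn round.

Emit:
step_arm:
  turn:
    - [0, 0, -0.182]
    - [0, 0, -0.182]
    - [0, 0, -0.182]
    - [0, 0, -0.182]
    - [0, 0, -0.182]
    - [0, 0, -0.182]
    - [0, 0, -0.182]
    - [0, 0, -0.182]
    - [0, 0, -0.182]
    - [0, 0, -0.182]
    - [0, 0, -0.182]
    - [0, 0, -0.182]
    - [0, 0, -0.182]
    - [0, 0, -0.182]
    - [0, 0, -0.182]
    - [0, 0, -0.182]
    - [0, 0, -0.182]
    - [0, 0, 0]
  travel:
    - [0, 0, 0]
    - [0, 0, 0]
    - [0, 0, 0]
    - [0, 0, 0]
    - [0, 0, 0]
    - [0, 0, 0]
    - [0, 0, 0]
    - [0, 0, 0]
    - [0, 0, 0]
    - [0, 0, 0]
    - [0, 0, 0]
    - [0, 0, 0]
    - [0, 0, 0]
    - [0, 0, 0]
    - [0, 0, 0]
    - [0, 0, 0]
    - [0, 0, 0]
    - [0, 0, 0]
  jaw: [8.54, 8.54, 8.54, 8.54, 8.54, 8.54, 8.54, 8.54, 8.54, 8.54, 8.54, 8.54, 8.54, 8.54, 8.54, 8.54, 8.54, 8.54]

```text
clock: 4.85
tcp_pos: [540.9, 155.8, 207.9]
ee_rot: [3.113, -0.002, -2.928]
ft_force: [-0.2, -0.3, 0.3]
finger_gap: 84.9
```

```bash
python3 g.py 534.5 188.4 16.5 3.3546
```

```text
turn z 0.0009558063794301574 travel [-0.065  3.322 19.141] at [540.9 155.8 207.9] [ 3.1127e+00 -1.9000e-03 -2.9276e+00] q [ 0.26  0.24 -0.14  1.19  0.03  0.05] t 4.85
```

Emit:
step_arm:
  turn:
    - [0.028, -0.002, 0]
    - [0, 0, 0]
    - [0, 0, 0]
    - [0, 0, 0]
    - [0, 0, 0]
    - [0, 0, 0]
    - [0, 0, 0]
  travel:
    - [0, 0, 0]
    - [0, 1.6, 1.5]
    - [0, 1.7, 3]
    - [0, 0, 3]
    - [0, 0, 3]
    - [0, 0, 2]
    - [0, 0, 0]
  jaw: [8.54, 8.54, 8.54, 8.54, 8.54, 8.54, 8.54]

```text
clock: 5.72
tcp_pos: [532.1, 189.4, 80.2]
ee_rot: [3.141, -0.004, -2.925]
ft_force: [-0.9, 0.3, 0.6]
finger_gap: 85.7
```

```bash
python3 g.py 534.5 188.4 16.5 3.3546
```

```text
turn z 0.003965146621538906 travel [-0.216 -0.152  6.367] at [532.1 189.4  80.2] [ 3.1408 -0.0044 -2.9246] q [ 0.34  0.33 -0.32  0.92  0.    0.12] t 5.725
```

Emit:
step_arm:
  turn:
    - [0, -0.003, 0.003]
    - [0, 0, 0]
    - [0, 0, 0]
    - [0, 0, 0]
    - [0, 0, 0]
  travel:
    - [-0.2, -0.15, 1.5]
    - [0, 0, 2]
    - [0, 0, 2]
    - [0, 0, 0.8]
    - [0, 0, 0]
  jaw: [8.54, 8.54, 8.54, 8.54, 8.54]

```text
clock: 6.35
tcp_pos: [536.9, 188.2, 19.5]
ee_rot: [3.141, 0.003, -2.928]
ft_force: [0.3, 0.4, 0.2]
finger_gap: 85.5
```

```bash
python3 g.py 534.5 188.4 16.5 3.3546;python3 - <<'E'
from h import *
for n in("top","side"):
    im=ctrl.camera(n); cv2.imwrite(f"pics/{n}1.png",im[:,:,::-1])
a=cv2.imread("pics/side1.png");b=cv2.imread("pics/top1.png")
cv2.imwrite("pics/c1.png",np.hstack([cv2.resize(a[200:340,170:330],None,fx=2.5,fy=2.5),cv2.resize(b[170:310,190:350],None,fx=2.5,fy=2.5)]))
E
```

```text
turn z 0.0006035200378669003 travel [0.229 0.065 0.3  ] at [536.9 188.2  19.5] [ 3.1405e+00  2.9000e-03 -2.9280e+00] q [ 0.34  0.4  -0.39  0.78  0.    0.12] t 6.35
```

View pics/c1.png

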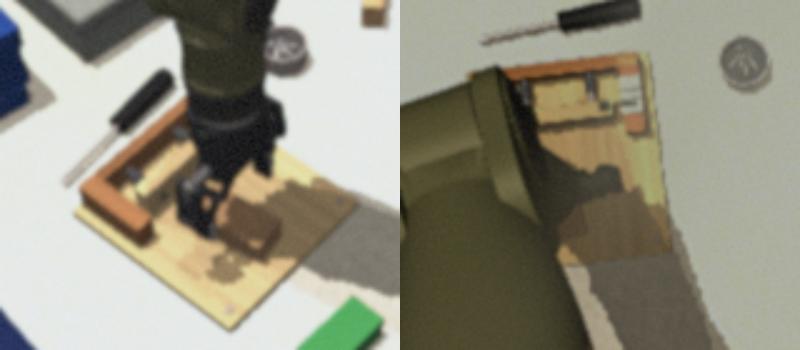

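The side view shows the fingers straddling the carton at about (195,200) and (265,160) in the crop. I'll lower the last 3 mm and close.

Emit:
step_arm:
  turn:
    - [0, 0, 0]
    - [0, 0, 0]
    - [0, 0, 0]
    - [0, 0, 0]
    - [0, 0, 0]
    - [0, 0, 0]
    - [0, 0, 0]
    - [0, 0, 0]
  travel:
    - [0.2, 0, 0.3]
    - [0, 0, 0]
    - [0, 0, 0]
    - [0, 0, 0]
    - [0, 0, 0]
    - [0, 0, 0]
    - [0, 0, 0]
    - [0, 0, 0]
  jaw: [8.54, 6.5, 4.5, 3.5, 3.5, 3.5, 3.5, 3.5]

```text
clock: 7.45
tcp_pos: [535.3, 188.0, 17.7]
ee_rot: [3.14, 0.004, -2.928]
ft_force: [-2.1, 0.2, 7.6]
finger_gap: 37.2
```

Emit:
step_arm:
  turn:
    - [0, 0, 0]
    - [0, 0, 0]
  travel:
    - [0, 0, 0]
    - [0, 0, 0]
  jaw: [2.5, 2.5]

```text
clock: 7.7
tcp_pos: [535.3, 188.0, 17.7]
ee_rot: [3.14, 0.004, -2.928]
ft_force: [-3.0, 0.1, 7.9]
finger_gap: 37.2
```

```bash
python3 - <<'E'
from h import *
im=ctrl.camera("side"); cv2.imwrite("pics/s2.png",cv2.resize(im[200:340,170:330,::-1],None,fx=5,fy=4,interpolation=cv2.INTER_CUBIC))
s=ctrl.state();print(s["ft_force"],s["finger_gap"],s["ft_torque"])
E
```

```text
[-2.68961899 -0.26367685  6.84762533] 37.13780743891315 [-0.07948727  0.54334613 -0.02250302]
```

View pics/s2.png

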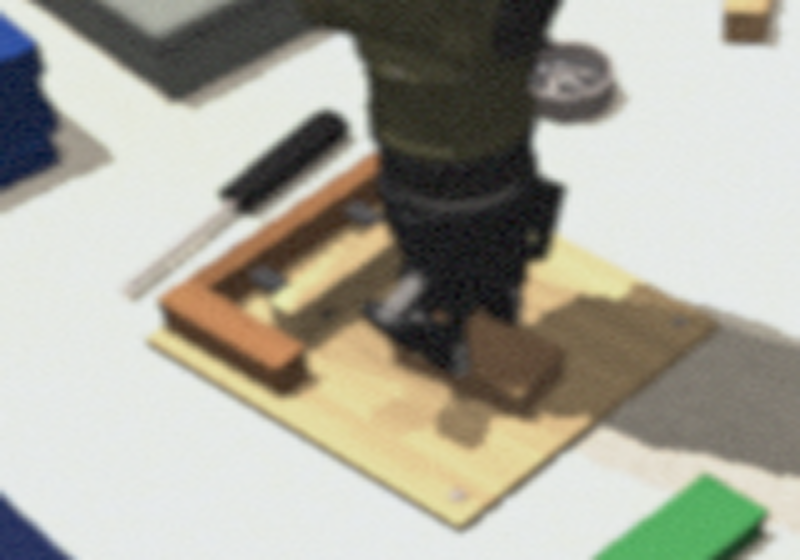

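The carton is gripped, with the opening steady at 37 mm. Lifting.

Emit:
step_arm:
  turn:
    - [0, 0, 0]
    - [0, 0, 0]
    - [0, 0, 0]
    - [0, 0, 0]
    - [0, 0, 0]
  travel:
    - [0, 0, -1]
    - [0, 0, -2]
    - [0, 0, -3]
    - [0, 0, -3]
    - [0, 0, 0]
  jaw: [2.5, 2.5, 2.5, 2.5, 2.5]

```text
clock: 8.38
tcp_pos: [537.1, 188.4, 109.9]
ee_rot: [3.14, 0.009, -2.928]
ft_force: [0.5, -0.4, -0.3]
finger_gap: 24.9
```

```bash
python3 g.py 480 -30 106 3.3546; python3 - <<'E'
from h import *
im=ctrl.camera("side"); cv2.imwrite("pics/s3.png",cv2.resize(im[170:340,170:330,::-1],None,fx=4,fy=3.5,interpolation=cv2.INTER_CUBIC))
E
```

```text
turn z 0.0007885809894823126 travel [ 10.197 -20.143   0.385] at [537.1 188.4 109.9] [ 3.1399  0.0087 -2.9278] q [ 0.34  0.31 -0.29  0.97  0.    0.12] t 8.375
```

View pics/s3.png

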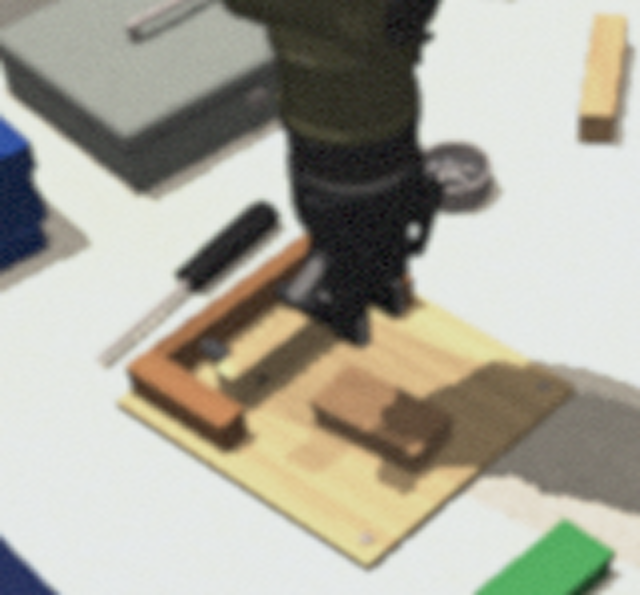

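The pads slipped off: they stand farther back when partly open, so they only caught the top edge. The carton is still on the bed. I'll re-measure it from the side view and grip lower.

```bash
python3 - <<'E'
from h import *
im0=cv2.cvtColor(cv2.imread("pics/side0.png"),cv2.COLOR_BGR2RGB)
im=ctrl.camera("side"); cv2.imwrite("pics/side3.png",im[:,:,::-1])
out=[]
for k in(im0,im):
    out.append(cv2.resize(k[260:320,230:300,::-1],None,fx=5.6,fy=8,interpolation=cv2.INTER_CUBIC))
o=np.hstack(out); cv2.imwrite("pics/c3.png",o)
for c in [(350,367),(452,408),(420,455),(315,405)]:
    print(ray("side",[(c[0]/4+170-.4,c[1]/3.5+170-.4)],44).round(1))
print(proj("side",np.array([[489.99,200.5,44],[498.96,159.05,44],[578.9,176.36,44],[570,217.8,44]])).round(1), ((proj("side",np.array([[489.99,200.5,44],[498.96,159.05,44],[578.9,176.36,44],[570,217.8,44]]))-[230,260])*[5.6,8]).round())
E
```

```text
[[573.4 182.3  44. ]]
[[501.5 160.   44. ]]
[[485.2 201.3  44. ]]
[[562.8 220.1  44. ]]
[[273.6 298.3]
 [283.6 286.6]
 [257.5 271.9]
 [247.2 283.1]] [[244. 306.]
 [300. 212.]
 [154.  95.]
 [ 96. 185.]]
```

View pics/c3.png

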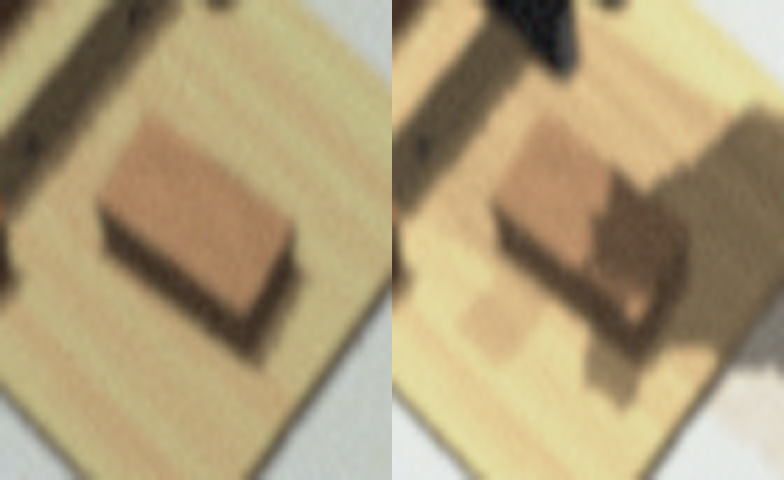

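```bash
python3 g.py 534 189 10 3.3546
```

```text
turn z 0.0008312152510487891 travel [0.066 0.145 9.7  ] at [535.  187.7 107. ] [ 3.1404  0.004  -2.9278] q [ 0.34  0.31 -0.29  0.97  0.    0.12] t 8.475
```

Emit:
step_arm:
  turn:
    - [0, 0.004, 0]
    - [0, 0, 0]
    - [0, 0, 0]
    - [0, 0, 0]
    - [0, 0, 0]
    - [0, 0, 0]
    - [0, 0, 0]
    - [0, 0, 0]
    - [0, 0, 0]
    - [0, 0, 0]
  travel:
    - [0, 0.1, 1.5]
    - [0, 0, 2.5]
    - [0, 0, 2.5]
    - [0, 0, 2.0]
    - [0, 0, 0.8]
    - [0, 0, 0]
    - [0, 0, 0]
    - [0, 0, 0]
    - [0, 0, 0]
    - [0, 0, 0]
  jaw: [8.54, 8.54, 8.54, 8.54, 8.54, 8.54, 8.54, 8.54, 8.54, 8.54]

```text
clock: 9.72
tcp_pos: [534.7, 188.8, 14.0]
ee_rot: [3.14, -0.0, -2.928]
ft_force: [0.5, 0.2, -0.2]
finger_gap: 85.5
```

Emit:
step_arm:
  turn:
    - [0, 0, 0]
    - [0, 0, 0]
    - [0, 0, 0]
    - [0, 0, 0]
    - [0, 0, 0]
    - [0, 0, 0]
    - [0, 0, 0]
    - [0, 0, 0]
  travel:
    - [0, 0, 0.4]
    - [0, 0, 0]
    - [0, 0, 0]
    - [0, 0, 0]
    - [0, 0, 0]
    - [0, 0, 0]
    - [0, 0, 0]
    - [0, 0, 0]
  jaw: [7.5, 6, 5, 4.3, 4.0, 3.5, 3.5, 3.5]

```text
clock: 10.72
tcp_pos: [534.6, 189.0, 10.2]
ee_rot: [3.14, -0.0, -2.928]
ft_force: [-2.3, 1.2, 4.7]
finger_gap: 40.0
```

Emit:
step_arm:
  turn:
    - [0, 0, 0]
    - [0, 0, 0]
    - [0, 0, 0]
    - [0, 0, 0]
    - [0, 0, 0]
    - [0, 0, 0]
  travel:
    - [0, 0, 0]
    - [0, 0, 0]
    - [0, 0, -0.5]
    - [0, 0, -1]
    - [0, 0, -1.5]
    - [0, 0, 0]
  jaw: [2.5, 2.5, 2.5, 2.5, 2.5, 2.5]

```text
clock: 11.48
tcp_pos: [536.1, 189.2, 41.6]
ee_rot: [3.14, 0.003, -2.928]
ft_force: [0.2, -0.0, -1.2]
finger_gap: 40.0
```

```bash
python3 - <<'E'
from h import *
im=ctrl.camera("side"); cv2.imwrite("pics/s4.png",cv2.resize(im[200:340,170:330,::-1],None,fx=5,fy=4,interpolation=cv2.INTER_CUBIC))
s=ctrl.state();print(s["ft_force"],s["finger_gap"],s["ft_torque"])
E
python3 g.py 480 -30 106 3.3546
```

```text
[-0.18497175 -0.15996523 -1.94036532] 40.3170283415801 [-0.0027655  -0.0209903  -0.00414976]
turn z 0.0007621240965907106 travel [ 10.056 -20.233  -6.522] at [535.5 189.   40.8] [ 3.1403e+00  1.4000e-03 -2.9278e+00] q [ 0.34  0.37 -0.37  0.83  0.    0.12] t 11.525
```

View pics/s4.png

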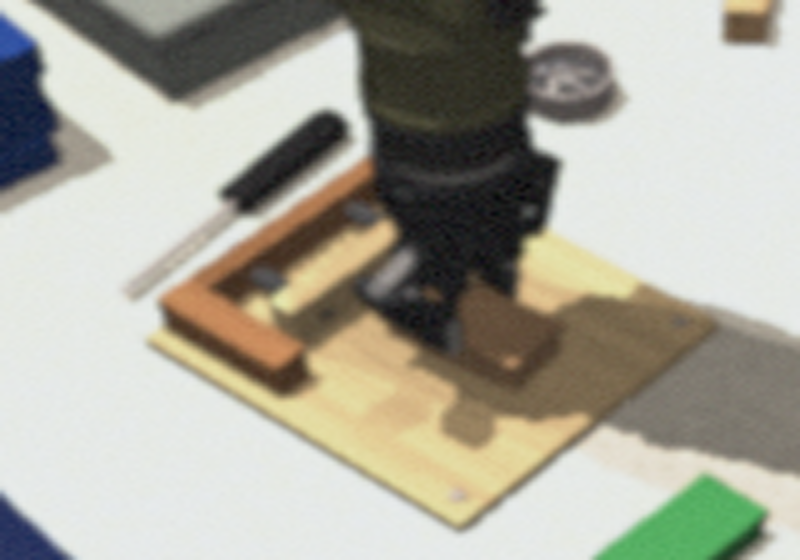

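The carton is off the bed and held: its shadow has separated, and the force reads 1.2–1.9 N of weight. I'll carry it to open table at (480,-30).

Emit:
step_arm:
  turn:
    - [0, 0, 0]
    - [0, 0, 0]
    - [0, 0, 0]
    - [0, 0, 0]
    - [0, 0, 0]
    - [0, 0, 0]
    - [0, 0, 0]
    - [0, 0, 0]
    - [0, 0, 0]
    - [0, 0, 0]
    - [0, 0, 0]
    - [0, 0, 0]
    - [0, 0, 0]
    - [0, 0, 0]
  travel:
    - [0, 0, -2]
    - [0, 0, -3]
    - [0.5, -1, -1.5]
    - [1.5, -3, 0]
    - [2, -4, 0]
    - [2, -4, 0]
    - [2, -4, 0]
    - [1.5, -3, 0]
    - [0.5, -1.2, 1]
    - [0, 0, 2]
    - [0, 0, 2.5]
    - [0, 0, 2]
    - [0, 0, 1]
    - [0, 0, 0]
  jaw: [2.5, 2.5, 2.5, 2.5, 2.5, 2.5, 2.5, 2.5, 2.5, 2.5, 2.5, 2.5, 2.5, 2.5]

```text
clock: 13.28
tcp_pos: [478.9, -29.6, 18.7]
ee_rot: [3.14, -0.002, -2.927]
ft_force: [0.2, 0.6, -1.2]
finger_gap: 40.0
```

```bash
python3 g.py 480 -30 -1.5 3.3546; python3 - <<'E'
from h import *
im=ctrl.camera("side"); cv2.imwrite("pics/s5.png",cv2.resize(im[180:380,230:430,::-1],None,fx=3,fy=3,interpolation=cv2.INTER_CUBIC))
E
```

```text
turn z 0.0011482083712124336 travel [-0.104 -0.061  2.023] at [478.9 -29.6  18.7] [ 3.1399e+00 -2.4000e-03 -2.9274e+00] q [-0.06  0.26 -0.59  0.72  0.   -0.28] t 13.275
```

View pics/s5.png

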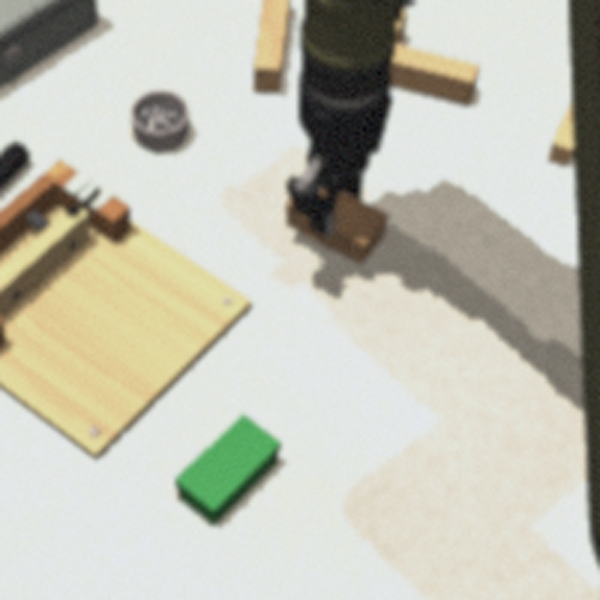

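The carton, at about (345,225) in the crop, hangs level over clear table, and the jig bed is empty. Lowering until contact.

Emit:
step_arm:
  turn:
    - [0, 0, 0]
    - [0, 0, 0]
    - [0, 0, 0]
    - [0, 0, 0]
  travel:
    - [0, 0, 0.9]
    - [0, 0, 0.7]
    - [0, 0, 0.2]
    - [0, 0, 0]
  jaw: [2.5, 2.5, 2.5, 2.5]

```text
clock: 13.82
tcp_pos: [479.5, -29.8, 1.4]
ee_rot: [3.14, -0.001, -2.928]
ft_force: [0.2, 0.2, -1.2]
finger_gap: 40.2
```

Emit:
step_arm:
  turn:
    - [0, 0, 0]
    - [0, 0, 0]
    - [0, 0, 0]
  travel:
    - [0, 0, 0.15]
    - [0, 0, 0.1]
    - [0, 0, 0]
  jaw: [2.5, 2.5, 2.5]

```text
clock: 14.2
tcp_pos: [479.7, -29.9, -0.9]
ee_rot: [3.14, -0.001, -2.928]
ft_force: [-0.1, 0.7, -1.1]
finger_gap: 40.4
```

Emit:
step_arm:
  turn:
    - [0, 0, 0]
    - [0, 0, 0]
  travel:
    - [0, 0, 0.1]
    - [0, 0, 0]
  jaw: [2.5, 2.5]

```text
clock: 14.45
tcp_pos: [479.8, -29.9, -1.8]
ee_rot: [3.141, -0.0, -2.928]
ft_force: [-0.3, 0.7, -0.8]
finger_gap: 39.6
```

Emit:
step_arm:
  turn:
    - [0, 0, 0]
    - [0, 0, 0]
    - [0, 0, 0]
    - [0, 0, 0]
    - [0, 0, 0]
    - [0, 0, 0]
    - [0, 0, -0.09]
    - [0, 0, -0.09]
    - [0, 0, -0.075]
    - [0, 0, 0]
  travel:
    - [0, 0, 0]
    - [0, 0, 0]
    - [0, 0, 0]
    - [0, 0, 0]
    - [0, 0, -2]
    - [0, 0, -4]
    - [0, 0, -4]
    - [0, 0, -2]
    - [0, 0, 0]
    - [0, 0, 0]
  jaw: [5, 6.5, 8.54, 8.54, 8.54, 8.54, 8.54, 8.54, 8.54, 8.54]

```text
clock: 15.7
tcp_pos: [479.9, -30.0, 118.3]
ee_rot: [3.141, 0.0, -2.674]
ft_force: [0.0, -0.3, 0.3]
finger_gap: 85.6
```

```bash
python3 g.py 548.9 -231.3 5 3.6088; python3 - <<'E'
from h import *
im=ctrl.camera("side"); cv2.imwrite("pics/s6.png",cv2.resize(im[180:380,230:430,::-1],None,fx=3,fy=3,interpolation=cv2.INTER_CUBIC))
E
```

```text
turn z 0.0007799532182843905 travel [  2.906 -21.083  11.328] at [479.9 -30.  118.3] [ 3.1406  0.     -2.6736] q [-0.06  0.15 -0.47  0.95  0.   -0.53] t 15.7
```

View pics/s6.png

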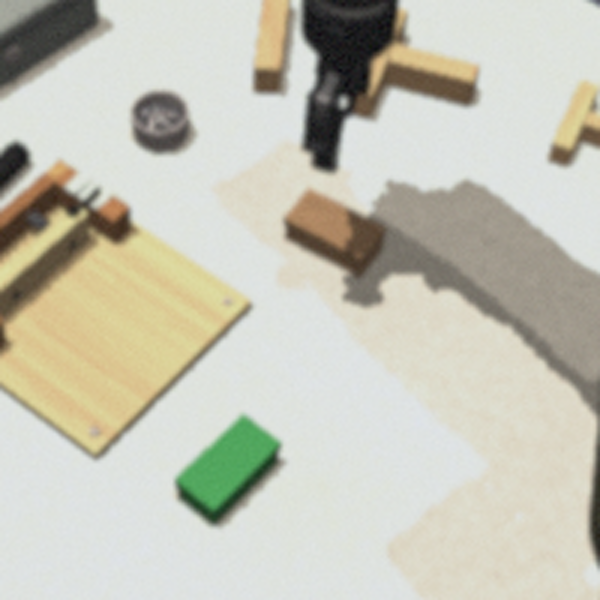

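The carton sits flat on the table at about (335,232) in the crop, clear of the jig. On to the foot.

Emit:
step_arm:
  turn:
    - [0, 0, 0]
    - [0, 0, 0]
    - [0, 0, 0]
    - [0, 0, 0]
    - [0, 0, 0]
    - [0, 0, 0]
    - [0, 0, 0]
    - [0, 0, 0]
    - [0, 0, 0]
    - [0, 0, 0]
  travel:
    - [0.2, -1.5, 0]
    - [0.5, -3.5, 0]
    - [0.5, -4, 0]
    - [0.5, -4, 0]
    - [0.5, -4, 0]
    - [0.5, -3, 1]
    - [0.2, -1.1, 2]
    - [0, 0, 2]
    - [0, 0, 1]
    - [0, 0, 0]
  jaw: [8.54, 8.54, 8.54, 8.54, 8.54, 8.54, 8.54, 8.54, 8.54, 8.54]

```text
clock: 17.0
tcp_pos: [548.0, -230.4, 56.5]
ee_rot: [3.138, -0.002, -2.672]
ft_force: [0.1, -0.0, 1.4]
finger_gap: 85.3
```

```bash
python3 g.py 548.9 -231.3 5 3.6088; python3 - <<'E'
from h import *
a=ctrl.camera("side");b=ctrl.camera("top")
cv2.imwrite("pics/s7.png",np.hstack([cv2.resize(a[140:260,300:430,::-1],None,fx=3,fy=3,interpolation=cv2.INTER_CUBIC),cv2.resize(b[170:290,350:480,::-1],None,fx=3,fy=3,interpolation=cv2.INTER_CUBIC)]))
E
```

```text
turn z 0.001974308817057846 travel [-0.043 -0.121  5.15 ] at [ 548.  -230.4   56.5] [ 3.1382e+00 -2.1000e-03 -2.6724e+00] q [-0.4   0.41 -0.27  0.89  0.   -0.87] t 17.0
```

View pics/s7.png

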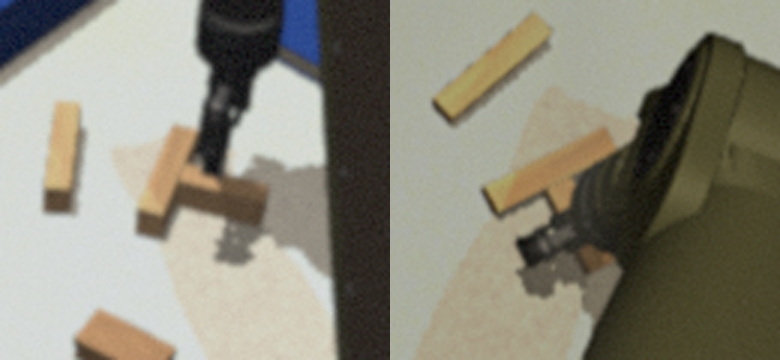

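The open fingers straddle the stem just behind the crossbar. Descending and gripping.

Emit:
step_arm:
  turn:
    - [0, 0, 0]
    - [0, 0, 0]
    - [0, 0, 0]
    - [0, 0, 0]
    - [0, 0, 0]
    - [0, 0, 0]
    - [0, 0, 0]
    - [0, 0, 0]
    - [0, 0, 0]
    - [0, 0, 0]
    - [0, 0, 0]
    - [0, 0, 0]
  travel:
    - [0, -0.1, 1.5]
    - [0, 0, 2]
    - [0, 0, 1]
    - [0, 0, 0.4]
    - [0, 0, 0]
    - [0, 0, 0]
    - [0, 0, 0]
    - [0, 0, 0]
    - [0, 0, 0]
    - [0, 0, 0]
    - [0, 0, 0]
    - [0, 0, 0]
  jaw: [8.54, 8.54, 8.54, 8.54, 8.54, 7, 5.5, 4, 3, 2, 1, 1]

```text
clock: 18.6
tcp_pos: [549.7, -232.2, 9.2]
ee_rot: [3.141, -0.0, -2.673]
ft_force: [-1.7, 0.3, 4.9]
finger_gap: 21.6
```

It stopped 4 mm higher than wanted. I'll reopen a little and go lower for a firmer grip.

Emit:
step_arm:
  turn:
    - [0, 0, 0]
    - [0, 0, 0]
    - [0, 0, 0]
    - [0, 0, 0]
    - [0, 0, 0]
    - [0, 0, 0]
    - [0, 0, 0]
    - [0, 0, 0]
  travel:
    - [0, 0, 0]
    - [0, 0, 0]
    - [0, 0, 0.5]
    - [0, 0, 0]
    - [0, 0, 0]
    - [0, 0, 0]
    - [0, 0, 0]
    - [0, 0, 0]
  jaw: [3.5, 4, 4, 3.5, 2, 1, 1, 1]

```text
clock: 19.6
tcp_pos: [549.5, -232.1, 3.8]
ee_rot: [3.14, -0.0, -2.673]
ft_force: [0.0, -0.4, -0.0]
finger_gap: 22.2
```

Emit:
step_arm:
  turn:
    - [0, 0, 0]
    - [0, 0, 0]
    - [0, 0, 0]
    - [0, 0, 0]
    - [0, 0, 0.1]
    - [0, 0, 0.15]
    - [0, 0, 0.1]
    - [0, 0, 0]
  travel:
    - [0, 0, -0.5]
    - [0, 0, -1.5]
    - [0, 0, -3]
    - [0, 0, -4]
    - [0, 0, -2]
    - [0, 0, 0]
    - [0, 0, 0]
    - [0, 0, 0]
  jaw: [1, 1, 1, 1, 1, 1, 1, 1]

```text
clock: 20.6
tcp_pos: [550.0, -232.3, 114.9]
ee_rot: [3.141, 0.0, -3.022]
ft_force: [-0.0, 0.1, -1.2]
finger_gap: 22.0
```

```bash
python3 g.py 519.2 174.7 100 3.2592; python3 - <<'E'
from h import *
a=ctrl.camera("side");b=ctrl.camera("top")
cv2.imwrite("pics/s8.png",np.hstack([cv2.resize(a[110:260,280:430,::-1],None,fx=2.6,fy=2.6,interpolation=cv2.INTER_CUBIC),cv2.resize(b[150:300,350:500,::-1],None,fx=2.6,fy=2.6,interpolation=cv2.INTER_CUBIC)]))
E
```

```text
turn z 0.0023472755008029367 travel [-1.72  40.778  1.491] at [ 550.  -232.3  114.9] [ 3.1411e+00  2.0000e-04 -3.0216e+00] q [-0.4   0.36 -0.2   1.01  0.   -0.52] t 20.6
```

View pics/s8.png

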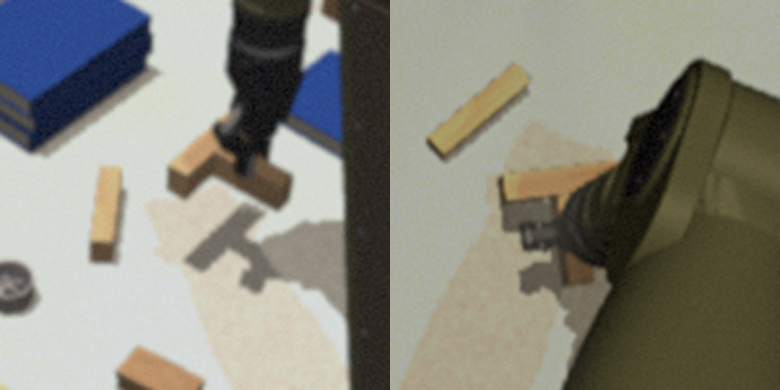

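The foot hangs level in the gripper and the spare bar has not moved. Carrying it over to the jig.

Emit:
step_arm:
  turn:
    - [0, 0, 0.002]
    - [0, 0, 0]
    - [0, 0, 0]
    - [0, 0, 0]
    - [0, 0, 0]
    - [0, 0, 0]
    - [0, 0, 0]
    - [0, 0, 0]
    - [0, 0, 0]
    - [0, 0, 0]
    - [0, 0, 0]
    - [0, 0, 0]
    - [0, 0, 0]
    - [0, 0, 0]
  travel:
    - [-0.1, 1.5, 0]
    - [-0.2, 3, 0]
    - [-0.2, 4, 0]
    - [-0.2, 4, 0]
    - [-0.2, 4, 0]
    - [-0.2, 4, 0]
    - [-0.2, 4, 0]
    - [-0.2, 4, 0]
    - [-0.2, 4, 0]
    - [0, 4, 0]
    - [0, 3, 0.5]
    - [0, 1.3, 1.5]
    - [0, 0, 1.5]
    - [0, 0, 0]
  jaw: [1, 1, 1, 1, 1, 1, 1, 1, 1, 1, 1, 1, 1, 1]

```text
clock: 22.45
tcp_pos: [517.2, 173.6, 77.1]
ee_rot: [-3.141, -0.005, -3.025]
ft_force: [0.8, 0.0, -1.3]
finger_gap: 22.3
```

```bash
python3 g.py 519.2 174.7 17 3.2592; python3 - <<'E'
from h import *
a=ctrl.camera("side");b=ctrl.camera("top")
cv2.imwrite("pics/side9.png",a[:,:,::-1]);cv2.imwrite("pics/top9.png",b[:,:,::-1])
cv2.imwrite("pics/s9.png",np.hstack([cv2.resize(a[190:340,170:320,::-1],None,fx=2.6,fy=2.6,interpolation=cv2.INTER_CUBIC),cv2.resize(b[160:310,180:330,::-1],None,fx=2.6,fy=2.6,interpolation=cv2.INTER_CUBIC)]))
E
```

```text
turn z -0.0014370085054764559 travel [-0.213  0.082  6.013] at [517.2 173.6  77.1] [-3.1414 -0.0047 -3.0254] q [ 0.32  0.3  -0.37  0.9   0.    0.21] t 22.45
```

View pics/s9.png

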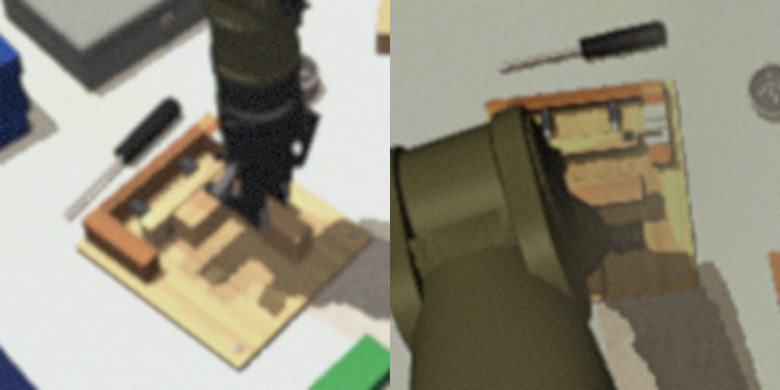

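The foot hangs over the bed behind the fence. The pointer and its strip stay visible in the top view at about (655,130). Lowering.

Emit:
step_arm:
  turn:
    - [0, -0.004, 0]
    - [0, 0, 0]
    - [0, 0, 0]
    - [0, 0, 0]
    - [0, 0, 0]
    - [0, 0, 0]
  travel:
    - [-0.1, 0.1, 1.5]
    - [0, 0, 2]
    - [0, 0, 1.5]
    - [0, 0, 0.5]
    - [0, 0, 0]
    - [0, 0, 0]
  jaw: [1, 1, 1, 1, 1, 1]

```text
clock: 23.3
tcp_pos: [520.5, 176.4, 24.8]
ee_rot: [3.14, 0.004, -3.025]
ft_force: [0.2, -0.4, -1.2]
finger_gap: 22.5
```

```bash
python3 g.py 519.2 174.7 16 3.2592; python3 - <<'E'
from h import *
a=ctrl.camera("side");b=ctrl.camera("top")
cv2.imwrite("pics/side10.png",a[:,:,::-1]);cv2.imwrite("pics/top10.png",b[:,:,::-1])
cv2.imwrite("pics/s10.png",np.hstack([cv2.resize(a[225:325,185:285,::-1],None,fx=4,fy=4,interpolation=cv2.INTER_CUBIC),cv2.resize(b[180:280,210:310,::-1],None,fx=4,fy=4,interpolation=cv2.INTER_CUBIC)]))
E
```

```text
turn z -0.0007711359987112587 travel [ 0.151 -0.156  0.879] at [520.5 176.4  24.8] [ 3.1403  0.0042 -3.0248] q [ 0.33  0.36 -0.43  0.78  0.    0.21] t 23.3
```

View pics/s10.png

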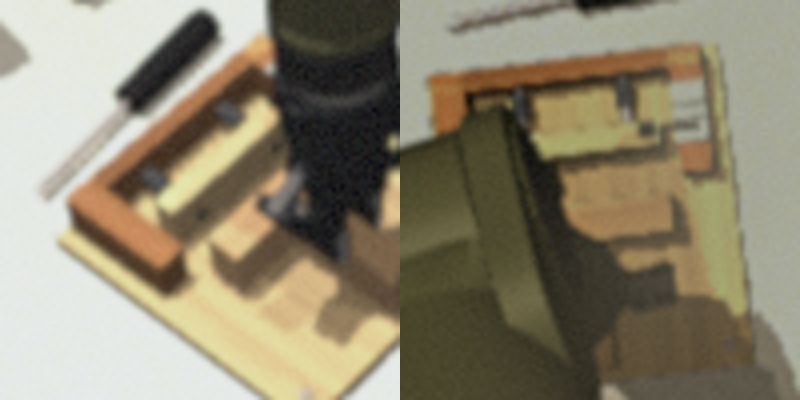

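```bash
python3 - <<'E'
from h import *
o=np.array([567.87,180.49]);w=.1176;x=np.array([np.cos(w),np.sin(w)]);y=np.array([-x[1],x[0]])
def J(p,z,n="top"):
    q=ray(n,[p],z)[0,:2]-o; return round(x@q,1),round(y@q,1)
f=lambda a,b:((a-400)/4+210-.4,b/4+180-.4)
g=lambda a,b:(a/4+185-.4,b/4+225-.4)
print("bar far R corner",J(f(669,192),59),"near R",J(f(673,230),59))
print("fence near R corner top",J(f(664,152),54),"cheek R inner near",J(f(683,180),48), "cheek R outer near",J(f(716,172),48))
print("side: bar L far corner",J(g(243,205),59,"side"),"bar L near",J(g(212,245),59,"side"),"cheek L near inner",J(g(183,262),48,"side"),"cheek L outer far",J(g(72,195),48,"side"))
E
```

```text
bar far R corner (np.float64(16.1), np.float64(-59.8)) near R (np.float64(-8.9), np.float64(-59.5))
fence near R corner top (np.float64(43.3), np.float64(-59.2)) cheek R inner near (np.float64(24.1), np.float64(-68.9)) cheek R outer near (np.float64(26.7), np.float64(-91.1))
side: bar L far corner (np.float64(17.1), np.float64(30.6)) bar L near (np.float64(10.8), np.float64(65.0)) cheek L near inner (np.float64(21.9), np.float64(80.7)) cheek L outer far (np.float64(112.3), np.float64(88.2))
```

In the top view the crossbar's right end is at jig y -59.6 and square, and the cheek face is at -69, so it is centred. Setting it down on the bed.

Emit:
step_arm:
  turn:
    - [0, 0.003, 0]
    - [0, 0, 0]
    - [0, 0, 0]
    - [0, 0, 0]
  travel:
    - [0, 0, 0.4]
    - [0, 0, 0.3]
    - [0, 0, 0]
    - [0, 0, 0]
  jaw: [1, 1, 1, 1]

```text
clock: 23.9
tcp_pos: [519.9, 176.2, 17.1]
ee_rot: [3.141, -0.0, -3.025]
ft_force: [-0.1, 0.3, -1.1]
finger_gap: 22.2
```

Emit:
step_arm:
  turn:
    - [0, 0, 0]
    - [0, 0, 0]
    - [0, 0, 0]
  travel:
    - [0, 0, 0.1]
    - [0, 0, 0.05]
    - [0, 0, 0]
  jaw: [1, 1, 1]

```text
clock: 24.28
tcp_pos: [520.0, 176.2, 15.8]
ee_rot: [3.14, 0.0, -3.025]
ft_force: [-0.7, 0.4, -0.3]
finger_gap: 22.6
```

The force shows the bed taking the foot's weight. I'll advance toward the fence (tool -x), stopping short of contact.

Emit:
step_arm:
  turn:
    - [0, 0, 0]
    - [0, 0, 0]
    - [0, 0, 0]
    - [0, 0, 0]
    - [0, 0, 0]
    - [0, 0, 0]
    - [0, 0, 0]
  travel:
    - [-0.2, 0, 0.05]
    - [-0.5, 0, 0]
    - [-0.7, 0, 0]
    - [-0.7, 0, 0]
    - [-0.5, 0, 0]
    - [-0.2, 0, 0]
    - [0, 0, 0]
  jaw: [1, 1, 1, 1, 1, 1, 1]

```text
clock: 25.15
tcp_pos: [547.0, 179.5, 15.7]
ee_rot: [3.14, -0.001, -3.025]
ft_force: [-4.6, -0.7, 6.8]
finger_gap: 21.9
```

```bash
python3 g.py 567.87 180.49 16 3.2592; python3 - <<'E'
from h import *
b=ctrl.camera("top");a=ctrl.camera("side")
cv2.imwrite("pics/s11.png",np.hstack([cv2.resize(a[225:325,185:285,::-1],None,fx=4,fy=4,interpolation=cv2.INTER_CUBIC),cv2.resize(b[180:280,210:310,::-1],None,fx=4,fy=4,interpolation=cv2.INTER_CUBIC)]))
E
```

```text
turn z -0.0006419349139861197 travel [-2.079 -0.151 -0.028] at [547.  179.5  15.7] [ 3.1402e+00 -1.0000e-03 -3.0246e+00] q [ 0.32  0.41 -0.37  0.79  0.    0.2 ] t 25.15
```

View pics/s11.png

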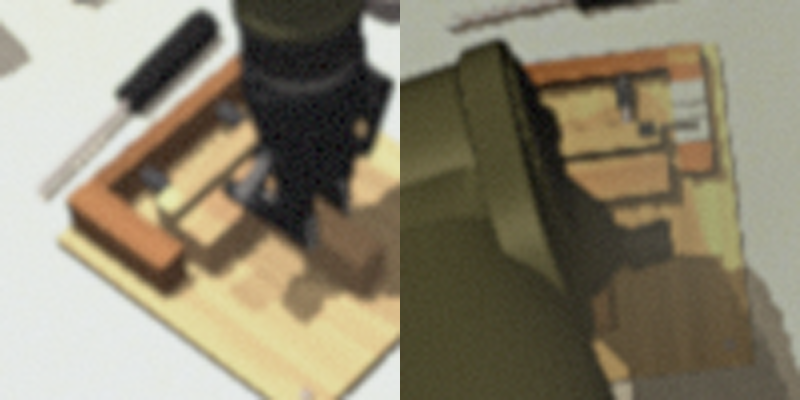

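Bed drag reads 4.6 N with 6.8 N of down-force, so I'll ease up slightly. There is a small dark gap left at the fence, about 7 mm. Continuing slowly.

Emit:
step_arm:
  turn:
    - [0, 0, 0]
    - [0, 0, 0]
    - [0, 0, 0]
    - [0, 0, 0]
    - [0, 0, 0]
  travel:
    - [-0.1, 0, -0.04]
    - [-0.3, 0, 0]
    - [-0.3, 0, 0]
    - [-0.2, 0, 0]
    - [0, 0, 0]
  jaw: [1, 1, 1, 1, 1]

```text
clock: 25.88
tcp_pos: [553.9, 180.1, 15.7]
ee_rot: [3.141, -0.005, -3.024]
ft_force: [-10.6, -3.3, 13.2]
finger_gap: 22.2
```

```bash
python3 g.py 567.87 180.49 16 3.2592; python3 - <<'E'
from h import *
b=ctrl.camera("top");cv2.imwrite("pics/top12.png",b[:,:,::-1])
cv2.imwrite("pics/s12.png",cv2.resize(b[180:250,240:310,::-1],None,fx=8,fy=8,interpolation=cv2.INTER_CUBIC))
E
```

```text
turn z -0.00037503717519804525 travel [-1.391 -0.122 -0.033] at [553.9 180.1  15.7] [ 3.1406 -0.0048 -3.0244] q [ 0.31  0.43 -0.35  0.8   0.    0.2 ] t 25.875
```

View pics/s12.png

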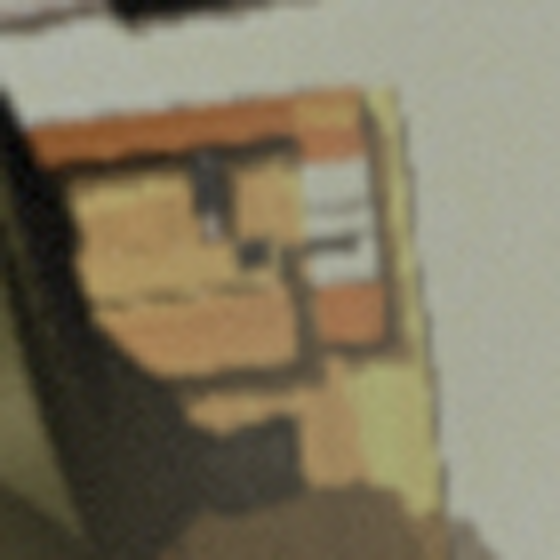

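Down-force has crept up to 13 N. I'll relieve it before pressing further.

Emit:
step_arm:
  turn:
    - [0, -0.002, 0]
    - [0, 0, 0]
    - [0, 0, 0]
  travel:
    - [0, 0, -0.1]
    - [0, 0, 0]
    - [0, 0, 0]
  jaw: [1, 1, 1]

```text
clock: 26.3
tcp_pos: [556.0, 180.3, 16.0]
ee_rot: [3.141, 0.001, -3.025]
ft_force: [-3.6, -0.6, -2.1]
finger_gap: 22.3
```

Emit:
step_arm:
  turn:
    - [0, 0, 0]
    - [0, 0, 0]
    - [0, 0, 0]
    - [0, 0, 0]
    - [0, 0, 0]
    - [0, 0, 0]
  travel:
    - [-0.1, 0, 0.03]
    - [-0.2, 0, 0]
    - [-0.2, 0, 0]
    - [-0.1, 0, 0]
    - [0, 0, 0]
    - [0, 0, 0]
  jaw: [1, 1, 1, 1, 1, 1]

```text
clock: 27.05
tcp_pos: [561.5, 180.9, 15.8]
ee_rot: [3.141, -0.0, -3.025]
ft_force: [-5.6, -1.7, 0.0]
finger_gap: 21.9
```

```bash
python3 g.py 567.87 180.49 16 3.2592; python3 - <<'E'
from h import *
b=ctrl.camera("top");cv2.imwrite("pics/top13.png",b[:,:,::-1])
cv2.imwrite("pics/s13.png",cv2.resize(b[180:250,240:310,::-1],None,fx=8,fy=8,interpolation=cv2.INTER_CUBIC))
E
```

```text
turn z -0.0007467194979895453 travel [-0.625 -0.114 -0.017] at [561.5 180.9  15.8] [ 3.1409 -0.     -3.0247] q [ 0.31  0.44 -0.33  0.8   0.    0.19] t 27.05
```

View pics/s13.png

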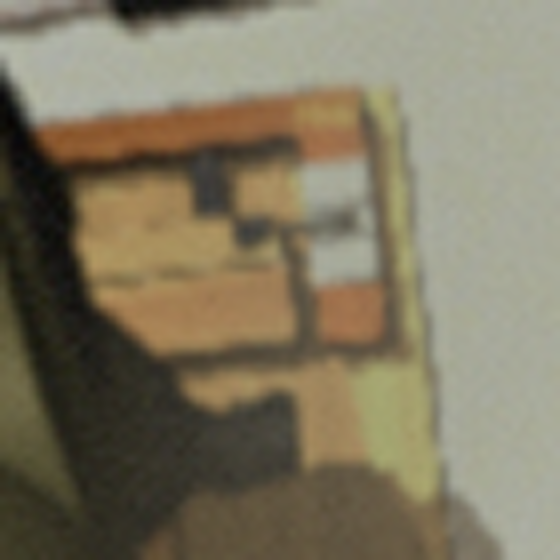

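The pointer (crop row 222) is between the lines. The pose gives 7.5 mm of travel and the force 7.6 mm. I'll add a little to centre it and let the foot bear on the bed.

Emit:
step_arm:
  turn:
    - [0, 0, 0]
    - [0, 0, 0]
    - [0, 0, 0]
    - [0, 0, 0]
  travel:
    - [-0.1, 0, 0.02]
    - [-0.1, 0, 0]
    - [0, 0, 0]
    - [0, 0, 0]
  jaw: [1, 1, 1, 1]

```text
clock: 27.6
tcp_pos: [563.2, 181.1, 15.8]
ee_rot: [3.141, -0.001, -3.025]
ft_force: [-7.5, -0.9, 1.2]
finger_gap: 22.4
```

```bash
python3 g.py 567.87 180.49 16 3.2592; python3 - <<'E'
from h import *
b=ctrl.camera("top");a=ctrl.camera("side");cv2.imwrite("pics/top14.png",b[:,:,::-1]);cv2.imwrite("pics/side14.png",a[:,:,::-1])
r=cv2.imread("pics/top0.png")
f=lambda k:cv2.resize(k[195:225,268:293],None,fx=14,fy=14,interpolation=cv2.INTER_CUBIC)
cv2.imwrite("pics/s14.png",np.hstack([f(r),f(b[:,:,::-1])]))
cv2.imwrite("pics/s14b.png",cv2.resize(a[225:325,185:325,::-1],None,fx=5,fy=5,interpolation=cv2.INTER_CUBIC))
print(ctrl.state()["ft_force"])
E
```

```text
turn z -0.0006959057329325447 travel [-0.459 -0.113 -0.024] at [563.2 181.1  15.8] [ 3.1409e+00 -5.0000e-04 -3.0247e+00] q [ 0.31  0.44 -0.33  0.8   0.    0.19] t 27.6
[-8.10431579 -1.82701425  1.45823338]
```

View pics/s14.png

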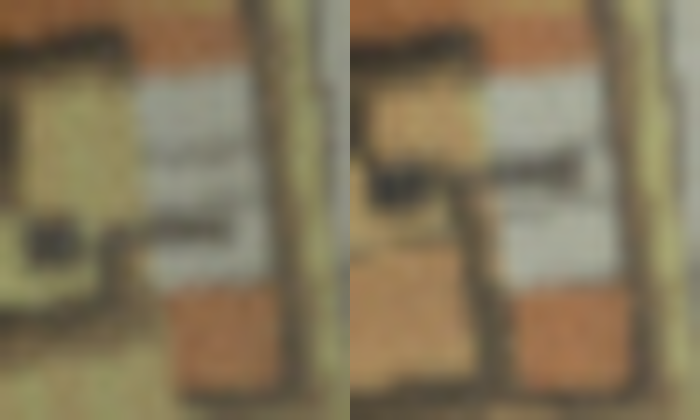

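View pics/s14b.png

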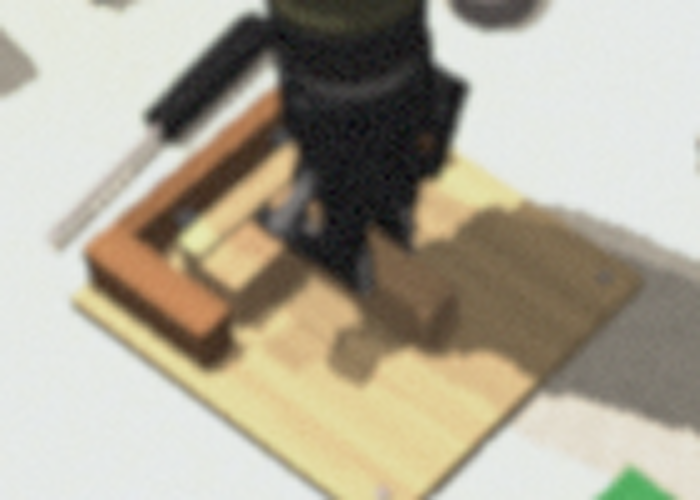

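The pointer moved from row 232 to about 168 (5.3 px/mm), which is roughly 12 mm. The force says about 11 mm and the pose 9 mm. I'll back off slightly to centre it.

Emit:
step_arm:
  turn:
    - [0, 0, 0]
    - [0, 0, 0]
    - [0, 0, 0]
    - [0, 0, 0]
    - [0, 0, 0]
  travel:
    - [0.15, 0, 0]
    - [0, 0, 0]
    - [0, 0, 0]
    - [0, 0, 0]
    - [0, 0, 0]
  jaw: [1, 1, 1, 1, 1]

```text
clock: 28.32
tcp_pos: [562.0, 180.9, 15.8]
ee_rot: [3.141, -0.0, -3.025]
ft_force: [-7.7, -2.0, 0.8]
finger_gap: 22.0
```

```bash
python3 g.py 567.87 180.49 16 3.2592; python3 - <<'E'
from h import *
b=ctrl.camera("top");cv2.imwrite("pics/top15.png",b[:,:,::-1])
r=cv2.imread("pics/top0.png")
f=lambda k:cv2.resize(k[195:225,268:293],None,fx=14,fy=14,interpolation=cv2.INTER_CUBIC)
cv2.imwrite("pics/s15.png",np.hstack([f(r),f(b[:,:,::-1])]))
cv2.imwrite("pics/s15b.png",cv2.resize(b[150:330,200:480,::-1],None,fx=2.8,fy=2.8))
s=ctrl.state();print(s["ft_force"],s["ft_torque"])
E
```

```text
turn z -0.0007430047879282142 travel [-0.582 -0.112 -0.02 ] at [562.  180.9  15.8] [ 3.1409e+00 -1.0000e-04 -3.0247e+00] q [ 0.31  0.44 -0.33  0.8   0.    0.19] t 28.325
[-7.01728625 -1.76762072  0.52541598] [-0.35854881  1.48984247  0.17299994]
```

View pics/s15.png

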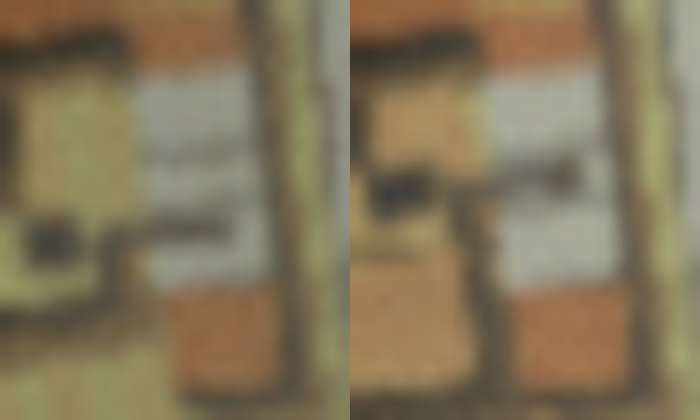

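View pics/s15b.png

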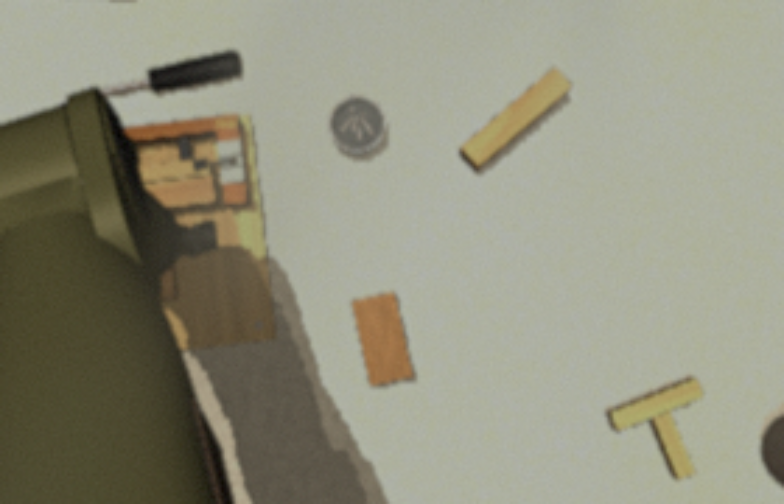

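The pointer is at row 176, about 10.5 mm, in the middle between the lines, and the force of 7.2–7.9 N agrees. The carton and the bystanders in view are in place. Handing in.

```bash
python3 -c "
from bench import ctrl
print(ctrl.job_done())"
```

```text
the job is handed in; nothing more can be done
None
```

The job is handed in: the carton is flat on the open table, and the foot is held against the fence with the pointer between the two lines.

- **Carton:** It sits at about (480, -30) mm, off the jig. The first grip caught only its top edge and slipped, leaving it on the bed. Gripping lower worked.
- **Foot:** I gripped the larger T across its stem, set it on the bed, slid it crossbar first between the cheeks and pressed it against the fence. The gripper is still closed on it.
- **Fence travel:** The pointer puts it at about 10.5 mm and the force (7–8 N) agrees. The measured pose put it nearer 8 mm. All three lie between the 5 and 15 mm lines.
- **Squareness:** The tool is within about 0.001 rad of the measured jig direction, the crossbar's right end looked square in the top view, and the seam looked tight.
- **Down-force:** It rose to 13 N for a moment while sliding. I relieved it, and at the end it was about 0.5–1 N.
- **Bystanders:** The spare bar, tin, screwdriver and small T looked unmoved in the last picture. I did not check the books, paperback, mug or green box at the end, but the arm was never sent low near them.
- **Other checks:** The last reading before hand-in was 28.3 s. Early on, joint 6 reached its range end, and I turned the tool half round to get clear of it. The two cameras disagreed by about 4 mm on the carton.

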